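Finish the tube row, then try, free and hold open the test chamber lid

TASK

Stand the two loose red tubes upright on the orange tester deck so that they carry on the row of three, in line with it and at the same spacing. Then get the test chamber open for loading: before touching its red slide catch, tug the lid up by its black handle to feel whether it is caught; if it is, draw the catch back, away from the handle, and then lift the lid. Finish holding the lid by its handle about 60 degrees open, without letting go, and with the three row tubes and the cardboard tub left standing where they are.

Things in the scene. Friction and masses are not known exactly. Their poses are not given: they have to be found in the camera images.
- tube_a: Loose dark red round tube with black ends, 26 mm in diameter, 75 mm tall, about 50 g, standing upright on the bench. Origin at the centre of its underside, z up.
- tube_b: A second tube just like tube_a, standing elsewhere on the bench. Origin at the centre of its underside.
- row_1: Same kind of tube, already in the row on the deck, the one nearest the instrument panel. Origin at the centre of its underside. Leave it be.
- row_2: Same kind of tube, middle one of the three in the row. Leave it be.
- row_3: Same kind of tube, the last of the three in the row, away from the panel. The row goes on from here, away from the panel (towards the deck's -y), at the same 40 mm centre spacing. Leave it be.
- deck: Fixed airflow tester: orange deck plate 180 (its x) by 260 mm (its y), top 60 mm above the bench, on white standoffs, with a 150 mm tall panel across its +y end. Origin under its centre at bench height, z up. The row stands along its y axis (x = 0) on a dark strip: three tubes at about y = +80, +40 and 0 mm, the two free places at y = -40 and -80 mm.
- chamber: Fixed grey test chamber, box 180 mm deep (its x) by 280 wide (its y), rim 85 mm above the bench, under a hinged lid (clear window in an aluminium frame 18 mm thick). Origin under its centre at bench height, z up; front with handle and catch faces -x. A dark catch housing stands out 40 mm from the front at y = +50 to +140 mm, top 80 mm above the bench.
- lid (a joint): Lid angle in rad: 0 shut, grows as its front edge rises, stop at 1.5. The lid weighs about 0.7 kg and falls shut if let go. When caught it rises only about 0.02 rad (5 mm at the handle) and then stops hard.
- lid_handle (a point): Middle of the lid's black round handle bar: 12 mm thick, 90 mm long along the chamber's y, 46 mm in front of the lid frame (40 mm clear between bar and frame), 94 mm above the bench when shut. Its axes turn with the lid. Distance from the hinge line about 226 mm.
- lid_hinge (a point): Middle of the lid's hinge line, along the chamber's rear (+x) rim, 85 mm above the bench; the hinge line runs along the chamber's y. Axes are those of the chamber.
- catch (a joint): Slide catch position, m: 0 fully thrown (towards the handle), 0.018 fully drawn back. Rubs with about 3 N, stays where it is left. Found between 0 and 0.006; its bolt is hidden in the housing and may or may not reach the strike under the lid: only a tug on the lid tells. Fully drawn back it always frees the lid. It slides stiffly under load: let the lid down first.
- catch_knob (a point): Middle of the catch's upright red knob: 14 mm thick, 26 mm tall, its foot on the housing 13 mm below this point, 28 mm in front of the lid frame and about 112 to 118 mm to the chamber's +y side of the handle's middle. Slides along the chamber's +y to release.
- tub: Loose brown cardboard tub, 72 mm across, 70 mm tall, on the bench. Origin at the centre of its underside. Leave it be.
There are look-alikes about, which are no part of the job. What is shaped like the tube_a but purple is not meant.

How it is judged:
By the outcome, as a careful person would: the job done as asked, in the order asked, and still so for the second after the job is handed in, while the arm keeps its last pose, push and grip.
It also fails if it takes over 72 s, if anything falls off the work surface, if the arm or the gripper's body presses on something with over 40 N, if the wrist force passes 120 N, or if a joint passes its speed limit or range.

ROBOT

A 6-joint arm with a two-finger parallel gripper is mounted at the origin on the work surface. World frame = base frame: x ahead of the robot, y to its left, z up, the work surface at z = 0. Lengths are in m, angles in rad, forces in N, time in s.
With the tool pointing down it reaches from about 0.275 to 0.75 m from the base axis. Payload 10.2 kg.
Tool frame: the origin (TCP) lies at the very end of the fingers, on their centre line; the grasp point (between the pads) lies 19 mm behind it; z points along the fingers, y is the line along which they close (so a half turn about z gives the same grasp; the last joint's range is limited). The gripper opens to 88 mm and grips with 3 to 60 N. Pads are 18 mm wide; open, the fingers measure 123 mm over their backs; the gripper's body (75 mm by 187 mm) begins 45 mm behind the grasp point.
Start: joints at [0.95, 0.313, 1.498, -0, 1.331, -0.223], TCP at [0.203, 0.484, 0.239] pointing down, gripper open.
Joint ranges: [-2.94, 2.94], [-0.97, 2.17], [0.19, 2.56], [-1.23, 4.37], [0.02, 3.11], [-2.88, 2.88]. Speed limits (rad/s): [2.39, 2.39, 3.01, 3.14, 3.14, 3.14].

INTERFACE

Orientations are given as a unit quaternion [w, x, y, z].
In Python, from bench import ctrl, imaging, sensors gives the robot as it stands. Calls block until the motion is done:
- ctrl.goto(position, orientation): joint-space move of the TCP to a pose.
- ctrl.move_linear(position, feed=0.15, attitude=None): straight line of the TCP; attitude=None keeps the orientation; feed is the mean speed in m/s.
- ctrl.move_joints(angles): joint-space move.
- ctrl.command_gripper(opening): finger opening in m; the grip force is fixed at half the most; returns when the fingers have stopped.
- ctrl.hold(seconds).
- ctrl.inverse_kinematics(position, orientation): joint angles nearest the present ones, or None.
- imaging.camera(name): name is "side" or "top" or "wrist"; returns the picture (384x512x3 uint8, red, green, blue); there is no depth.
- imaging.camera_model(name): a dict with "camera_matrix" (3x3 intrinsics, pixels), "extrinsics" (4x4, takes a point from camera to world coordinates); the wrist camera has in their place "T_tool_cam" (4x4, takes a point from camera to tool coordinates, whose origin is the TCP and whose axes are the flange's). Camera axes: x right, y up, looking along -z (the intrinsics and any distortion apply to the point x, -y, -z); pixel columns grow to the right and rows downward; lengths in m; the calibration is good to about 2 mm. A picture is of the moment at which its call begins: read the wrist's pose just before it. camera_model takes no time and is no camera call.
A pose or a line that the arm cannot do raises ctrl.MotionError and nothing moves.
- ctrl.finish_job(): hands the job in; it is judged then, once.
Trained networks look in the newest picture that a camera, given by its name, has taken for a name from the list of things; names that differ only in an ending like _2 or _b are one class to them, and where a whole thing is asked for, a point or a joint stands for the part that bears it (a point fixed in the world has none). Each returns a list of dicts, best first, with "p" (0 to 1); they miss things now and then, are a little off and sometimes report something else, mostly with a low value. They report only what shows in the picture. A call takes as long as a camera call. They do not tell look-alikes from the thing itself.
- imaging.look_for(camera, target): "box" ([left, top, width, height] in pixels, round what is visible of it).
- imaging.regions_of(camera, target): "mask" (384x512 bool, what is visible of it) and "box" ([left, top, width, height] in pixels, round what is visible of it).
- imaging.mark_of(camera, target): "xy" ([column, row] in pixels: a listed point, or the origin of a listed thing).
Readings, each from a call of its own:
- sensors.current_t(): time.
- sensors.current_joint_pos(): joint angles.
- sensors.current_qvel(): joint speeds.
- sensors.current_tau(): joint torques, N m.
- sensors.current_tcp_pos(): TCP position.
- sensors.current_tool_rot(): TCP orientation.
- sensors.current_wrist_force(): force on the tool from outside, world axes, zero at the start.
- sensors.current_torque(): the same for the moment, N m.
- sensors.current_width(): finger opening in m.
- sensors.current_grip_force(): force on a finger pad.
Only numpy, scipy, OpenCV 4.12 (cv2) and the standard library are available. Lean on these libraries where they do the work, as an engineer would, in place of code of your own. Each camera call takes 0.05 s, during which the arm holds its last target. There are 200 camera calls.

## Working session

There is one attempt and no reset: what is moved stays moved. The work goes in short steps, each a Python script; the robot and the scene stay as the last script left them, time stands still between calls to the robot, and variables do not carry over. Pictures are saved under pics/ and viewed, at most 10 in all, crops included, and the job is handed in when it is done.

```bash
ls; mkdir -p pics; python3 - <<'E'
from bench import ctrl, imaging, sensors
import cv2, numpy as np
np.set_printoptions(precision=4,suppress=True)
ims=[]
for c in ("side","top"):
    im=imaging.camera(c); ims.append(im); cv2.imwrite(f"pics/{c}0.png",im[:,:,::-1])
    m=imaging.camera_model(c); print(c,m)
    for t in ("tube_a","row_1","deck","chamber","lid_handle","lid_hinge","catch_knob","tub"):
        print(t,[(np.round(d["p"],2),np.round(d["xy"],1)) for d in imaging.mark_of(c,t)])
cv2.imwrite("pics/both0.png",cv2.resize(ims[1],(800,600),interpolation=cv2.INTER_CUBIC)[:,:,::-1])
cv2.imwrite("pics/s0.png",cv2.resize(ims[0],(800,600),interpolation=cv2.INTER_CUBIC)[:,:,::-1])
print(imaging.camera_model("wrist"),sensors.current_t(),sensors.current_tool_rot())
E
```

```text
pics
side {'camera_matrix': array([[376.384 ,   0.    , 254.9758],
       [  0.    , 376.384 , 187.74  ],
       [  0.    ,   0.    ,   1.    ]]), 'extrinsics': array([[ 0.7089,  0.4301, -0.559 ,  0.0384],
       [-0.7052,  0.424 , -0.5682, -0.4266],
       [-0.0074,  0.797 ,  0.6039,  0.6296],
       [ 0.    ,  0.    ,  0.    ,  1.    ]])}
tube_a [(np.float64(0.92), array([259.6, 238.4])), (np.float64(0.84), array([152.1, 225. ])), (np.float64(0.57), array([292.2, 233.8])), (np.float64(0.51), array([268., 220.]))]
row_1 [(np.float64(0.7), array([212.3, 153.4])), (np.float64(0.48), array([200. , 149.9])), (np.float64(0.48), array([217.5, 157.7]))]
deck [(np.float64(0.84), array([218.8, 176. ]))]
chamber [(np.float64(0.66), array([383.1, 279.1]))]
lid_handle [(np.float64(0.93), array([339.8, 278.1]))]
lid_hinge [(np.float64(0.61), array([427.1, 234.6]))]
catch_knob []
tub [(np.float64(0.65), array([315.4, 184. ]))]
top {'camera_matrix': array([[423.2578,   0.    , 263.0041],
       [  0.    , 423.2578, 196.9887],
       [  0.    ,   0.    ,   1.    ]]), 'extrinsics': array([[ 0.0263, 
[... 587 characters left out ...]
, array([188.5, 191.5]))]
chamber [(np.float64(0.94), array([370.6, 197.8]))]
lid_handle [(np.float64(0.64), array([367.3, 240.4]))]
lid_hinge [(np.float64(0.8), array([392.9, 160.7]))]
catch_knob [(np.float64(0.6), array([326.4, 222.1]))]
tub [(np.float64(0.97), array([266.9, 140.2])), (np.float64(0.2), array([187. , 189.8]))]
{'camera_matrix': array([[299.1889,   0.    , 256.061 ],
       [  0.    , 299.1889, 186.3002],
       [  0.    ,   0.    ,   1.    ]]), 'T_tool_cam': array([[-0.0015,  0.9601,  0.2797,  0.0723],
       [ 1.    ,  0.0012,  0.0012, -0.0002],
       [ 0.0008,  0.2797, -0.9601, -0.1469],
       [ 0.    ,  0.    ,  0.    ,  1.    ]])} 0.9 [-0.      0.1976  0.9803 -0.    ]
```

View pics/both0.png

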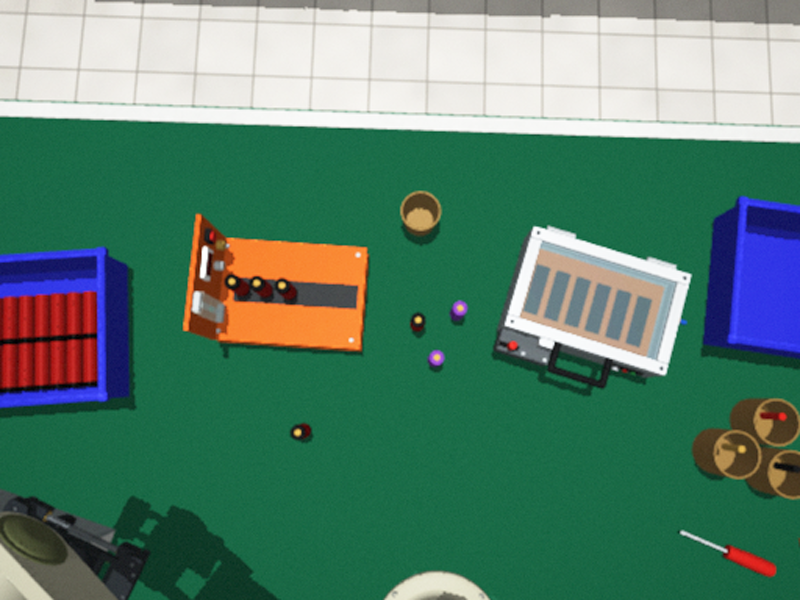

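View pics/s0.png

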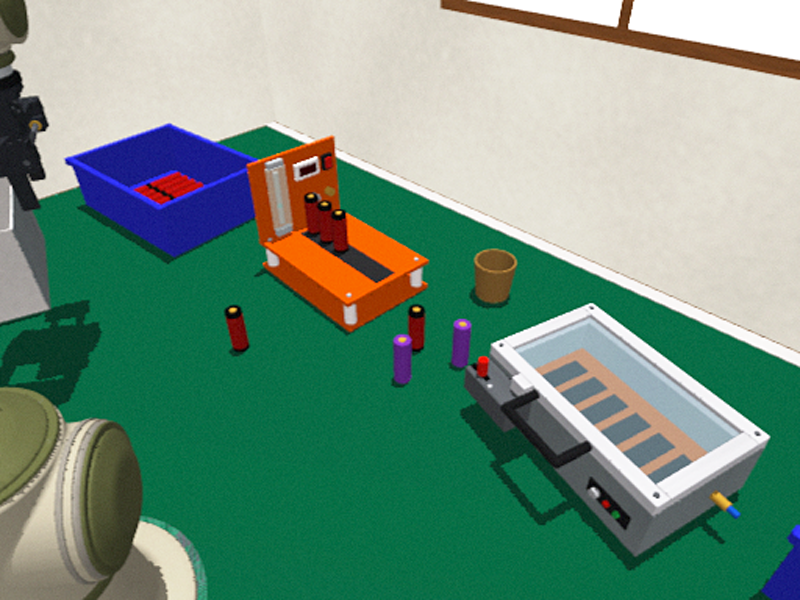

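The top view shows the loose tubes with caps at about (418,319) and (296,432), and the row tops at (232,282), (257,284) and (282,286). The purple look-alikes are at (459,309) and (437,357). The lid frame corners are at (537,228), (690,273) and (664,374), the handle is near (578,380) and the knob at (513,346), all in the 800-px picture. The side view agrees.

```bash
cat > h.py <<'E'
from bench import ctrl, imaging, sensors
import cv2, numpy as np
from scipy.spatial.transform import Rotation as Rn
np.set_printoptions(precision=4,suppress=True)
def quat(R): return R.as_quat(scalar_first=True)
def down(yaw): return quat(Rn.from_euler('z',yaw)*Rn.from_euler('x',np.pi))
def rot(): return Rn.from_quat(sensors.current_tool_rot(),scalar_first=True)
def pose(cam):
    m=imaging.camera_model(cam)
    if cam!="wrist": return m["camera_matrix"],np.array(m["extrinsics"])
    T=np.eye(4);T[:3,:3]=rot().as_matrix();T[:3,3]=sensors.current_tcp_pos()
    return m["camera_matrix"],T@m["T_tool_cam"]
def unproj(K,E,uv,z):
    d=E[:3,:3]@np.array([(uv[0]-K[0,2])/K[0,0],-(uv[1]-K[1,2])/K[1,1],-1])
    return E[:3,3]+d*(z-E[2,3])/d[2]
def proj(K,E,P):
    p=E[:3,:3].T@(np.asarray(P)-E[:3,3]);p=p*[1,-1,-1];return (K@p)[:2]/p[2]
def blobs(im,lo,hi,amin=4):
    h=cv2.cvtColor(im,cv2.COLOR_RGB2HSV);m=cv2.inRange(h,np.array(lo),np.array(hi))
    n,_,s,c=cv2.connectedComponentsWithStats(m)
    return [(c[i],s[i,4]) for i in range(1,n) if s[i,4]>=amin]
E
python3 - <<'E'
from h import *
for c in ("top","side"):
    im=cv2.imread(f"pics/{c}0.png")[:,:,::-1].copy();K,E=pose(c)
    for p,a in blobs(im,(15,100,130),(32,255,255)): print(c,p,a,"z75",unproj(K,E,p,.075)[:2],"z135",unproj(K,E,p,.135)[:2])
    print("red",[(p,a,unproj(K,E,p,.1)[:2]) for p,a in blobs(im,(0,180,150),(4,255,255)) if 3<a<120])
K,E=pose("top");f=1/1.5625
for n,u,z in [("deckc",(367,247),.06),("deckc",(361,350),.06),("lid",(537,228),.103),("lid",(690,273),.103),("lid",(664,374),.103),("hl",(549,374),.1),("hr",(605,385),.1),("knob",(513,346),.106)]:
    print(n,unproj(K,E,np.array(u)*f,z))
E
```

```text
top [268.4271 137.6339] 295 z75 [0.7272 0.0495] z135 [0.71   0.0509]
top [149.5714 152.2857] 7 z75 [0.6763 0.3708] z135 [0.6618 0.355 ]
top [165.   153.25] 8 z75 [0.6749 0.329 ] z135 [0.6605 0.3154]
top [140.875 155.625] 16 z75 [0.6663 0.3936] z135 [0.6523 0.3767]
top [180.   154.25] 8 z75 [0.6733 0.2883] z135 [0.659  0.2769]
top [193.5714 155.2857] 7 z75 [0.6716 0.2514] z135 [0.6573 0.242 ]
top [209.   156.25] 8 z75 [0.6702 0.2096] z135 [0.656  0.2024]
top [225. 157.] 5 z75 [0.6694 0.1661] z135 [0.6553 0.1613]
top [147.8824 179.5882] 17 z75 [0.601  0.3706] z135 [0.5906 0.3548]
top [163.7778 180.5   ] 18 z75 [0.5998 0.3279] z135 [0.5894 0.3144]
top [180.     182.2105] 19 z75 [0.5964 0.2842] z135 [0.5862 0.273 ]
top [294.     196.7143] 7 z75 [ 0.5659 -0.0232] z135 [ 0.5573 -0.018 ]
top [267.2353 204.2353] 17 z75 [0.5435 0.0482] z135 [0.5361 0.0496]
top [117.4 206.2] 5 z75 [0.5269 0.4467] z135 [0.5204 0.4268]
top [279.125 228.125] 8 z75 [0.4804 0.015 ] z135 [0.4764 0.0182]
top [491.4152 270.9107] 224 z75 [ 0.3828 -0.549 ] z135 [ 0.384  -0.5157]
top [506.8182 260.4545] 11 z75 [ 0.4112 -
[... 1111 characters left out ...]
 [ 0.5653 -0.0228] z135 [ 0.5083 -0.0665]
side [257. 217.] 11 z75 [0.4793 0.016 ] z135 [ 0.4316 -0.0319]
side [461.0132 319.7895] 76 z75 [ 0.5359 -0.4058] z135 [ 0.4821 -0.408 ]
red [(array([209.9474, 103.0526]), np.int32(19), array([0.752 , 0.5083])), (array([ 97.7079, 124.2247]), np.int32(89), array([0.4192, 0.6346])), (array([308.7742, 233.4194]), np.int32(62), array([ 0.4974, -0.1127])), (array([387.125, 321.875]), np.int32(8), array([ 0.4277, -0.3258]))]
deckc [0.6707 0.1401 0.06  ]
deckc [0.4889 0.1439 0.06  ]
lid [ 0.7027 -0.1514  0.103 ]
lid [ 0.6321 -0.4123  0.103 ]
lid [ 0.4598 -0.3632  0.103 ]
hl [ 0.4547 -0.172   0.1   ]
hr [ 0.439  -0.2653  0.1   ]
knob [ 0.4992 -0.1108  0.106 ]
```

```bash
python3 - <<'E'
from h import *
im=cv2.imread("pics/top0.png")[:,:,::-1].copy();K,E=pose("top")
h=cv2.cvtColor(im,cv2.COLOR_RGB2HSV)
# dark strip: inside deck region, low value/low sat
roi=np.zeros(h.shape[:2],np.uint8); roi[150:230,190:238]=255
m=cv2.inRange(h,np.array((0,0,0)),np.array((180,120,110)))&roi
n,l,s,c=cv2.connectedComponentsWithStats(m);i=1+np.argmax(s[1:,4])
pts=np.argwhere(l==i)[:,::-1].astype(float);print(s[i])
w=np.array([unproj(K,E,p,.06)[:2] for p in pts]);r=cv2.minAreaRect((w*1000).astype(np.float32));print("strip",r)
o=cv2.inRange(h,np.array((5,170,120)),np.array((20,255,255)));ro=np.zeros_like(o);ro[148:230,150:245]=255
pts=np.argwhere((o&ro)>0)[:,::-1]; ww=np.array([unproj(K,E,p,.06)[:2] for p in pts])
for a in np.arange(150,230,10):  # -y end edge per row
    pass
for cl in (190,200,210,220,228):
    rr=np.where(o[148:230,cl])[0]+148; print(cl,unproj(K,E,(cl,rr.min()-.5),.06)[:2],unproj(K,E,(cl,rr.max()+.5),.06)[:2])
for rw in (165,175,205,215):
    cc=np.where(o[rw,190:250])[0]+190; print(rw,unproj(K,E,(cc.max()+.5,rw),.06)[:2])
def chk(n,P,yaw):
    for k in (0,np.pi): 
        q=ctrl.inverse_kinematics(P,down(yaw+k)); print(n,k>0,None if q is None else np.array(q))
g=.050-.019
chk("A",(.5435,.0488,g),np.radians(67)); chk("B",(.3475,.2452,g),0)
chk("s4",(.585,.2345,g+.06),np.pi/2+.04); chk("s5",(.583,.1945,g+.06),np.pi/2+.04)
cy=-.27
chk("h",(.447,-.2187,.075),np.pi/2+cy); chk("h60",(.557,-.2505,.26),np.pi/2+cy); chk("k",(.499,-.111,.083),cy)
E
```

```text
[190 181  39  16 544]
strip ((583.924560546875, 208.43133544921875), (104.01441955566406, 39.0703125), 88.60218048095703)
190 [0.677  0.2637] [0.4926 0.2544]
200 [0.6751 0.2361] [0.4934 0.2276]
210 [0.6731 0.2086] [0.4887 0.2005]
220 [0.6739 0.1811] [0.4895 0.1737]
228 [0.6718 0.159 ] [0.4901 0.1522]
165 [0.6512 0.1404]
175 [0.6233 0.1394]
205 [0.5405 0.1446]
215 [0.5132 0.1463]
A False [-0.1252  0.6084  1.6505 -0.      0.8827  0.2762]
A True [-0.1252  0.6084  1.6505 -0.      0.8827 -2.8654]
B False [ 0.3375  0.4129  2.0081 -0.      0.7205  1.9083]
B True [ 0.3375  0.4129  2.0081  0.      0.7205 -1.2333]
s4 False [ 0.1956  0.6798  1.3286 -0.      1.1332  0.1556]
s4 True None
s5 False [ 0.1316  0.6486  1.3846 -0.      1.1085  0.0916]
s5 True None
h False [-0.6909  0.4535  1.772   0.      0.9161 -0.4209]
h True [-0.6909  0.4535  1.772  -0.      0.9161  2.7207]
h60 False [-0.6142  0.4943  1.1799  0.      1.4675 -0.3442]
h60 True [-0.6142  0.4943  1.1799 -0.      1.4675  2.7974]
k False [-0.4484  0.4653  1.7255 -0.      0.9509  1.3924]
k True [-0.4484  0.4653  1.7255  0.      0.9509 -1.7492]
```

```bash
cat >> h.py <<'E'
G=.050-.019
DY=np.pi/2-.043
def pick(xy,yaw):
    ctrl.command_gripper(.05)
    ctrl.goto((*xy,.16),down(yaw)); ctrl.move_linear((*xy,G),feed=.12)
    ctrl.command_gripper(0.0); print("w",sensors.current_width(),"F",sensors.current_grip_force())
    ctrl.move_linear((*xy,.20),feed=.2)
def dots(cam,z,name=None):
    K,E=pose(cam); im=imaging.camera(cam)
    if name: cv2.imwrite(f"pics/{name}.png",im[:,:,::-1])
    for p,a in blobs(im,(15,100,130),(32,255,255),6): print(cam,p,a,unproj(K,E,p,z)[:2])
E
python3 - <<'E'
from h import *
pick((.3475,.2455),np.pi/2)
print(sensors.current_t())
ctrl.goto((.5836,.1953,.22),down(DY))
print(sensors.current_t(),sensors.current_tcp_pos())
dots("wrist",.135,"w1")
E
```

```text
w 0.025057282987759617 F 29.996047262102365
5.4333
6.3917 [0.5827 0.1958 0.2195]
wrist [195.6433  59.2275] 8646 [0.5432 0.2968]
wrist [314.6329  89.2983] 12500 [0.6287 0.2725]
wrist [255.0472  29.0748] 254 [0.5867 0.3144]
wrist [253.786   91.7488] 215 [0.5839 0.2728]
wrist [228.  143.3] 10 [0.5622 0.2357]
wrist [278.9225 176.907 ] 129 [0.6009 0.2071]
wrist [276.7143 192.    ] 7 [0.5988 0.1946]
wrist [172. 198.] 7 [0.5134 0.1931]
wrist [173.  209.5] 6 [0.513  0.1832]
wrist [296.5 215.5] 12 [0.6147 0.1734]
wrist [177.0935 295.0097] 310 [0.5067 0.1011]
wrist [333.8753 294.9423] 433 [0.6479 0.0952]
wrist [186.25   275.3333] 12 [0.5172 0.121 ]
wrist [295.4645 346.1071] 2801 [0.6129 0.0397]
```

View pics/w1.png

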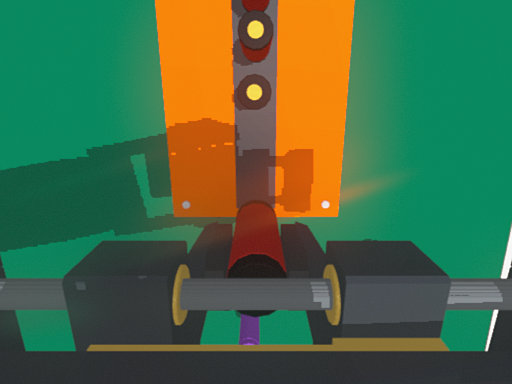

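The wrist view shows the gripped tube at (256,260), row_3's cap at (254,92), row_2's at (255,29) and the strip running straight ahead. Now I'll place this tube and check it relative to the row.

```bash
cat >> h.py <<'E'
def place(xy):
    ctrl.goto((*xy,.21),down(DY)); ctrl.move_linear((*xy,.06+G+.006),feed=.15)
    ctrl.hold(.15); e=np.array([*xy,.06+G+.006])-sensors.current_tcp_pos(); print("err",e,sensors.current_wrist_force())
    ctrl.move_linear((xy[0]+e[0],xy[1]+e[1],.06+G+.0005+e[2]),feed=.04); ctrl.hold(.1)
    print(sensors.current_tcp_pos(),sensors.current_wrist_force())
    ctrl.command_gripper(.045); ctrl.move_linear((*xy,.22),feed=.2)
E
python3 - <<'E'
from h import *
s=(.5843,.2349)
place(s); print(sensors.current_t())
pick((.5435,.0488),np.radians(67)); print(sensors.current_t())
for c in ("top","side"): dots(c,.135,c+"1")
E
```

```text
err [-0.0004 -0.0001 -0.0011] [ 0.9265 -0.104  -0.4387]
[0.5843 0.2349 0.0909] [1.1291 0.8051 4.7582]
9.4667
w 0.025423227791701822 F 29.996685571968555
13.2833
top [268.4396 137.5503] 298 [0.7103 0.0508]
top [149.8333 152.1667] 6 [0.6621 0.3544]
top [165.   153.25] 8 [0.6605 0.3154]
top [140.8667 155.4667] 15 [0.6528 0.3767]
top [180.   154.25] 8 [0.659  0.2769]
top [193.5714 155.2857] 7 [0.6573 0.242 ]
top [209.   156.25] 8 [0.656  0.2024]
top [147.8824 179.5882] 17 [0.5906 0.3548]
top [163.7778 180.5   ] 18 [0.5894 0.3144]
top [180.     182.2105] 19 [0.5862 0.273 ]
top [195.4706 182.6471] 17 [0.5862 0.2337]
top [491.2986 270.9276] 221 [ 0.3839 -0.5154]
top [506.8182 260.4545] 11 [ 0.4109 -0.556 ]
top [467.4483 290.3724] 290 [ 0.3347 -0.4533]
top [474.2917 287.    ] 24 [ 0.3433 -0.4708]
top [497.96   302.8914] 175 [ 0.3061 -0.5282]
side [281.7143 106.1429] 7 [0.8435 0.2724]
side [267.15   117.9167] 60 [0.7557 0.2498]
side [210.5    121.8333] 30 [0.6259 0.3479]
side [198.5 125. ] 8 [0.5902 0.3571]
side [207.4286 130.1429] 7 [0.5888 0.3159]
side [216.2857 135.4286] 7 [0.5868 0.2761]
side [267.5    134.6667] 6 [0.6853 0.1814]
side [225.75 140.75] 8 [0.5858 0.2369]
side [316.9897 167.3918] 97 [ 0.6536 -0.0087]
side [295.6667 207.1111] 9 [ 0.5083 -0.0665]
side [256.875 216.875] 8 [ 0.4317 -0.0315]
side [461.0263 319.7895] 76 [ 0.4821 -0.408 ]
```

```bash
python3 - <<'E'
from h import *
place((.5816,.1938)); print(sensors.current_t())
cy=-.27
# view pose over the handle/catch; tool x along chamber +y... camera looks ahead of tool x
ctrl.goto((.43,-.24,.26),down(np.pi/2+cy)); ctrl.hold(.2)
for c in ("top","side"): dots(c,.135,c+"2")
K,E=pose("wrist"); im=imaging.camera("wrist"); cv2.imwrite("pics/w2.png",im[:,:,::-1])
for t in ("lid_handle","catch_knob"):
    print(t,[(np.round(d["p"],2),d["xy"],unproj(K,E,d["xy"],.094)) for d in imaging.mark_of("wrist",t)])
print(sensors.current_t(),sensors.current_tcp_pos())
E
```

```text
err [-0.0004  0.     -0.001 ] [ 1.2638 -0.164  -0.6536]
[0.5815 0.1939 0.091 ] [0.8786 0.8089 4.9573]
16.775
top [268.4136 137.6475] 295 [0.71   0.0509]
top [149.5714 152.2857] 7 [0.6618 0.355 ]
top [165.   153.25] 8 [0.6605 0.3154]
top [140.8 155.4] 15 [0.6529 0.3769]
top [180.   154.25] 8 [0.659  0.2769]
top [193.5714 155.2857] 7 [0.6573 0.242 ]
top [209.   156.25] 8 [0.656  0.2024]
top [147.8824 179.5882] 17 [0.5906 0.3548]
top [163.7778 180.5   ] 18 [0.5894 0.3144]
top [180.     182.2105] 19 [0.5862 0.273 ]
top [195.4706 182.6471] 17 [0.5862 0.2337]
top [211.5    184.2222] 18 [0.5834 0.1928]
top [294.125 196.875] 8 [ 0.5569 -0.0183]
top [279.125 228.125] 8 [0.4764 0.0182]
top [498.5979 274.7526] 97 [ 0.3749 -0.5334]
top [481.2909 296.5818] 55 [ 0.3204 -0.4873]
top [498.0056 302.8371] 178 [ 0.3063 -0.5284]
side [166.6667 102.1667] 6 [0.6146 0.5486]
side [215.  107.5] 6 [0.6953 0.4108]
side [210.4516 121.9032] 31 [0.6255 0.3476]
side [216.  120.5] 6 [0.6421 0.343 ]
side [198.5 125. ] 10 [0.5902 0.3571]
side [207.3333 130.1111] 9 [0.5887 0.3163]
side [216.4444 135.6667] 9 [0.5862 0.2749]
side [226.0909 140.8182] 11 [0.5862 0.236 ]
side [236. 147.] 11 [0.5832 0.1945]
side [206.3828 170.5595] 781 [0.4636 0.1658]
side [253.763  163.9058] 308 [0.5603 0.1072]
side [318.3  160.25] 20 [0.6802 0.0079]
side [396.5946 177.1351] 37 [ 0.7477 -0.1601]
side [242.7778 181.4444] 9 [0.4935 0.0745]
side [353.8  184.28] 25 [ 0.6574 -0.1069]
side [348.0333 197.9333] 30 [ 0.6082 -0.1252]
side [295.6667 207.1111] 9 [ 0.5083 -0.0665]
side [257. 217.] 11 [ 0.4316 -0.0319]
side [460.4778 319.6778] 90 [ 0.4817 -0.4074]
lid_handle [(np.float64(0.9), [271.0, 144.5], array([ 0.4518, -0.2187,  0.094 ]))]
catch_knob [(np.float64(0.5), [291.6, 19.2], array([ 0.5002, -0.1103,  0.094 ]))]
18.9167 [ 0.4301 -0.2399  0.26  ]
```

View pics/w2.png

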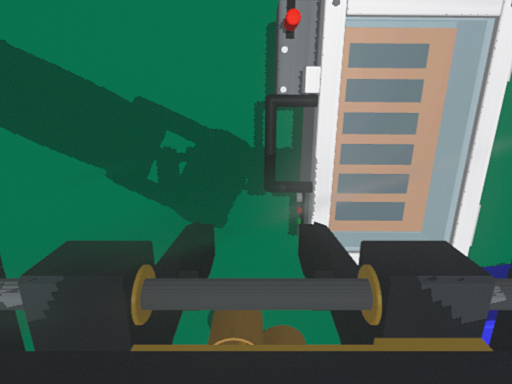

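Both tubes are placed within about 1.5 mm. The wrist view shows the handle bar at column 271, rows 97–190, which puts its middle at (0.452,-0.219). The knob is at (292,19), or (0.500,-0.110), which matches the stated offsets of 18 and 117 mm. Next: grip and tug.

```bash
cat >> h.py <<'E'
CY=-.27
CX=np.array([np.cos(CY),np.sin(CY),0]);CYV=np.array([-np.sin(CY),np.cos(CY),0])
H=np.array([.451,-.2187,.094])
HQ=down(np.pi/2+CY)
HINGE=H+.226*CX; HINGE[2]=.085
def bar(th): # bar centre at lid angle
    v=H-HINGE; return HINGE+Rn.from_rotvec(th*CYV).apply(v)
def tcp(th): return bar(th)-[0,0,.019]
E
python3 - <<'E'
from h import *
ctrl.command_gripper(.028)
p=tcp(0); ctrl.goto((p[0],p[1],.15),HQ); ctrl.move_linear(p,feed=.1)
print(sensors.current_wrist_force())
ctrl.command_gripper(0); print("w",sensors.current_width(),sensors.current_grip_force(),sensors.current_wrist_force(),sensors.current_tcp_pos()-p)
for th in np.arange(1,7)*.0075:
    ctrl.move_linear(tcp(th),feed=.02); ctrl.hold(.1); f=sensors.current_wrist_force(); print(th,f,sensors.current_tcp_pos()[2]-p[2])
    if abs(f[2])>20: break
print(sensors.current_t())
im=imaging.camera("wrist"); cv2.imwrite("pics/w3.png",im[:,:,::-1])
E
```

```text
[0.1172 0.408  0.3851]
w 0.010359734210215193 28.982388898730278 [-3.4295  1.0597  5.6251] [-0.0001 -0.      0.0004]
0.0075 [-2.0297 -2.0639 -2.7137] 0.0014358870773436838
0.015 [-3.6891 -2.2954 -2.1323] 0.0033278579497159205
0.0225 [-3.9393 -1.9296 -2.9377] 0.0050096282609444764
0.03 [ -2.1634  -4.1212 -12.7733] 0.0063205580891143864
0.0375 [  0.6391  -6.2658 -21.7283] 0.0073598938497553
22.95
```

View pics/w3.png

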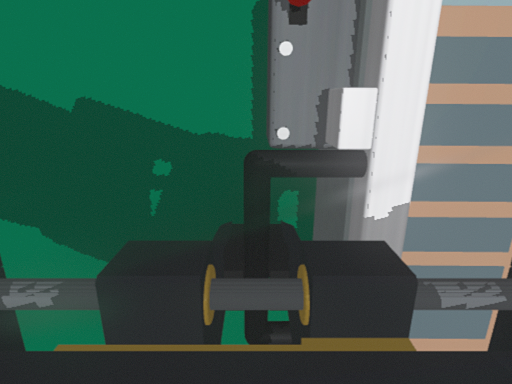

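The tug shows the lid is caught: about 3 N of weight over the first 5 mm, then 22 N hard. I'll let the lid down, release the handle and draw the catch.

```bash
python3 - <<'E'
from h import *
p=tcp(0); ctrl.move_linear(p,feed=.03); ctrl.hold(.1); print(sensors.current_wrist_force())
ctrl.command_gripper(.030); ctrl.move_linear((p[0],p[1],.16),feed=.15)
ctrl.command_gripper(.036)
k=np.array([.4998,-.1105,.085]); q=down(CY)
ctrl.goto((k[0],k[1],.17),q); ctrl.move_linear((k[0],k[1],.125),feed=.15)
ctrl.move_linear(k,feed=.08); print("at",sensors.current_wrist_force())
ctrl.command_gripper(0); f0=np.array(sensors.current_wrist_force()); print("w",sensors.current_width(),sensors.current_grip_force(),f0)
for d in np.arange(1,11)*.002:
    ctrl.move_linear(k+d*CYV,feed=.03); ctrl.hold(.05); f=np.array(sensors.current_wrist_force()); print(d,f,(f-f0)@CYV,(sensors.current_tcp_pos()-k)@CYV)
    if (f-f0)@CYV<-15: break
im=imaging.camera("wrist"); cv2.imwrite("pics/w4.png",im[:,:,::-1]); print(sensors.current_t())
E
```

```text
[-6.8917 -2.2592 -2.547 ]
at [ 0.6037  0.5002 -0.7731]
w 0.012943341262461557 30.000137351453304 [0.3418 0.4513 2.7453]
0.002 [-1.8206 -1.1027  4.9399] -2.074502627214856 0.0018958005854050688
0.004 [-0.607  -0.5684  5.5211] -1.2358522942174055 0.004008833137532537
0.006 [-2.2775 -1.2816  4.6076] -2.3687912512103044 0.006024399311422937
0.008 [-1.1573 -1.8909  5.7812] -2.657203356731896 0.00804623764710157
0.01 [-0.7137 -1.1302  5.4626] -1.8057523903854729 0.010053666088146633
0.012 [-0.1738 -1.5265  5.8251] -2.04370738245349 0.012051624953155485
0.014 [-3.2379 -7.1979  5.123 ] -8.326891332834014 0.013042466694922188
0.016 [ -7.1348 -18.1722   4.133 ] -19.94300525275249 0.013238874721096725
30.6417
```

View pics/w4.png

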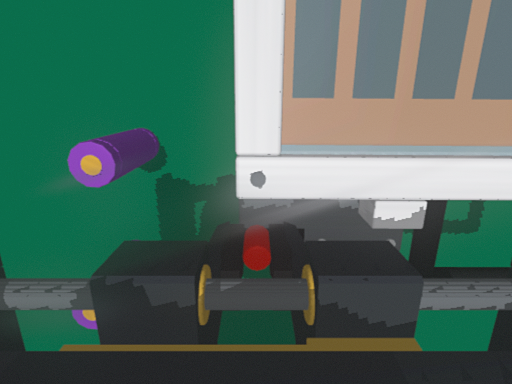

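The knob sits in the pads at (257,248) and the catch hit its stop after 13.2 mm, so it is fully drawn back. Now I'll go back to the handle and lift.

```bash
cat >> h.py <<'E'
def lidpose(th,k=.4):
    R=Rn.from_rotvec(k*th*CYV)*Rn.from_quat(HQ,scalar_first=True)
    return bar(th)+.019*R.as_matrix()[:,2],quat(R)
E
python3 - <<'E'
from h import *
c=np.array(sensors.current_tcp_pos()); ctrl.move_linear(c+[0,0,0]-0.0*CYV,feed=.03)
ctrl.command_gripper(.034); c=np.array(sensors.current_tcp_pos()); ctrl.move_linear((c[0],c[1],.17),feed=.15)
ctrl.command_gripper(.028)
p=tcp(0); ctrl.goto((p[0],p[1],.15),HQ); ctrl.move_linear(p,feed=.1); print(sensors.current_wrist_force())
print([ctrl.inverse_kinematics(*lidpose(t)) is not None for t in np.linspace(0,1.05,8)])
ctrl.command_gripper(0); print("w",sensors.current_width(),sensors.current_wrist_force())
for th in (.015,.03,.045,.06):
    P,q=lidpose(th); ctrl.move_linear(P,feed=.03,attitude=q); f=sensors.current_wrist_force(); print(th,f)
    if abs(f[2])>18: break
else:
    for th in np.arange(.15,1.051,.09):
        P,q=lidpose(min(th,1.05)); ctrl.move_linear(P,feed=.1,attitude=q); f=np.array(sensors.current_wrist_force()); print(round(th,2),f,sensors.current_width())
        if np.linalg.norm(f)>40: break
print(sensors.current_t())
for c in ("side","wrist"): cv2.imwrite(f"pics/{c}5.png",imaging.camera(c)[:,:,::-1])
E
```

```text
[ 0.2489 -0.2138 -0.3395]
[True, True, True, True, True, True, True, True]
w 0.010536371461421085 [-3.5107  0.0621  5.692 ]
0.015 [-2.2251 -1.4763 -3.0258]
0.03 [-1.6525 -0.9565 -2.8959]
0.045 [-3.6116 -1.7013 -2.7597]
0.06 [-3.9542 -2.2969 -2.0728]
0.15 [-4.3293 -1.8248 -3.1145] 0.010486654644955065
0.24 [-5.4363 -2.196  -3.1131] 0.010140712118617433
0.33 [-4.4987 -2.3017 -3.2534] 0.01056010635007154
0.42 [-4.8411 -2.7346 -2.7761] 0.010206433772165194
0.51 [-3.7974 -3.1884 -3.6038] 0.010253594599289116
0.6 [-3.6421 -4.5841 -2.7147] 0.010365357482494354
0.69 [-2.3142 -5.157  -4.0805] 0.010166391096463239
0.78 [-1.7574 -5.7488 -3.745 ] 0.010033765271865959
0.87 [-2.1582 -6.4736 -3.2251] 0.010193796806035665
0.96 [-1.343  -5.9183 -4.6208] 0.00979303140798978
1.05 [-1.8153 -5.2611 -4.1193] 0.00961926681071418
40.2333
```

View pics/side5.png

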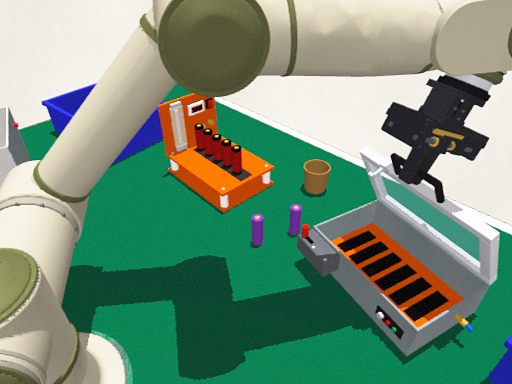

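The side view shows the lid held open about 60° by its handle (420,180), all five tubes in one row (200–237, 130–160), and the tub (316,176) and purple tubes undisturbed. One short check that the grip holds, then I'll hand in.

```bash
python3 - <<'E'
from h import *
for _ in range(3): ctrl.hold(.4); print(sensors.current_width(),sensors.current_grip_force(),sensors.current_wrist_force())
K,E=pose("wrist"); imaging.camera("wrist")
print([(d["p"],d["xy"]) for d in imaging.mark_of("wrist","lid_handle")],proj(K,E,bar(1.05)))
w=sensors.current_width()
if w>.0085: ctrl.finish_job(); print("done",sensors.current_t())
E
```

```text
0.009425775482953098 29.987940788269043 [-0.9208 -6.8746 -5.4469]
0.009612114017880986 29.9882635474205 [-0.781  -5.9777 -4.8618]
0.009850006523876466 29.98868018388748 [-0.7429 -6.9693 -5.0379]
[] [256.1987 256.5054]
the job is handed in; nothing more can be done
the job is handed in; nothing more can be done
```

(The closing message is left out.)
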